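Nest the beakers in their carrier and fit the cover

TASK

Take the tapered beaker out of the angled holder, stand it upright and lower it (do not drop it) into the beaker that stands in the carrier until its shoulder rests all round on that beaker's rim, and let go. Then lift the cover plate by its handle and lower it level over the carrier's two guide posts until it lies fully home on both. Keep the carrier's beaker standing throughout, and do not drop the plate.

Things in the scene. Friction and masses are not known exactly. Their poses are not given: they have to be found in the camera images.
- loose_beaker_mid (a point): Centre (on the axis, half-way up) of the loose white beaker, 112 mm high; z is its axis, foot to mouth. From 2 mm below this point up to the mouth it is a straight collar 60 mm in diameter (1 mm bead at the mouth), the place to grip. It starts in the angled holder, leaning 32 degrees, mouth towards the robot. Nested fully home, this point is 2 mm above the other beaker's rim.
- loose_beaker: The loose beaker as a whole, 0.11 to 0.22 kg: origin at the centre of its foot, z along its axis. 54 mm above the foot is the shoulder under the collar, 4.5 mm broad; below it the body tapers from 51 to 34 mm at the foot. Mouth 54 mm inside, wall 3 mm. The shoulder rests on the holder's rim, 2 mm play; it pulls out along its own axis and is free after 54 mm.
- angled_holder: Fixed grey holder: foot plate 120 x 100 x 10 mm with a short sleeve (65 mm outside, 55 mm inside, 30 mm long) that leans 32 degrees towards the holder's -x. Origin on the bench, below the centre of the sleeve's rim, which is 78 mm up. z up; +x points roughly away from the robot.
- carrier_beaker_rim (a point): Centre of the mouth, in the plane of the rim, of the carrier's beaker, 122 mm above the bench; z is its axis, up. Same shape as the loose beaker: mouth 54 mm inside, 60 mm outside.
- carrier_beaker: The carrier's beaker as a whole, 0.16 kg, loose: origin at the centre of its foot, z up. It stands with its foot in a ring 14 mm high at the middle of the carrier's foot plate, mid-way between the posts, about 2 mm play.
- carrier_seat (a point): Mid-point between the carrier's two guide posts, level with their shoulders, 184 mm above the bench; z up, y from post to post. Carrier fixed, foot plate 100 x 180 x 10 mm. Posts 20 mm thick at y = -68 and +68 mm, each topped by a spigot 10 mm thick, 22 mm high, coned to 4 mm at the tip. Both beakers nested reach 180 mm above the bench.
- cover_handle (a point): Centre of the cover plate's handle, a black bar on two studs: 16 mm thick (x), 80 mm long (y), 18 mm high; its centre is 39 mm above the plate's underside, with 24 mm free between bar and plate. z up. The plate lies flat on the bench at the start. Fully home on the posts, this point is 39 mm above the post shoulders.
- cover_plate: The aluminium cover plate as a whole: 72 (x) x 180 (y) x 6 mm, two through holes of 14 mm at y = -68 and +68 mm, 0.2 to 0.4 kg, balanced under the handle's centre. Four rubber feet under its corners are 3 mm high. Origin at the centre of its underside. Either way round fits.

How it is judged:
By the outcome, as a careful person would: the job done as asked, in the order asked, and still so for the second after the job is handed in, with the robot touching nothing.
It also fails if it takes over 58 s, if anything falls off the work surface, if the arm or the gripper's body presses on something with over 40 N, if the wrist force passes 120 N, or if a joint passes its speed limit or range.

ROBOT

A 6-joint arm with a two-finger parallel gripper is mounted at the origin on the work surface; the furniture and walls round the work are solid. World frame = base frame: x ahead of the robot, y to its left, z up, the work surface at z = 0. Lengths are in m, angles in rad, forces in N, time in s.
With the tool pointing down it reaches from about 0.225 to 0.875 m from the base axis. Payload 3.4 kg.
Tool frame: the origin (TCP) lies midway between the tips of the shut fingers; the grasp point (between the pads) lies 19 mm behind it; x points along the fingers, y is the direction in which the jaws open and shut, and the axes are right-handed (so a half turn about x gives the same grasp; the last joint's range is limited). The gripper opens to 85 mm and grips with 20 to 120 N. Pads are 22 mm wide; open, the fingers measure 114 mm over their backs; the gripper's body (76 mm by 85 mm) begins 54 mm behind the grasp point. The pads swing forward as they close: fully open they stand 13 mm farther back than shut.
Start: joints at [-1.345, 0.276, 1.505, -0, 1.361, -0.121], TCP at [0.195, -0.541, 0.231] pointing down, gripper open.
Joint ranges: [-2.89, 2.89], [-0.75, 2.08], [0.22, 2.7], [-1.18, 4.32], [0.11, 2.71], [-2.7, 2.7]. Speed limits (rad/s): [2.57, 2.57, 3.14, 3.14, 3.14, 3.14].

INTERFACE

Orientations are given as a unit quaternion [w, x, y, z].
In Python, from rig import manip, get_image, get_calibration, ticket gives the robot as it stands. The module is installed in compiled form; this text tells all that it offers.
- The arm moves only by the tool arm_command, never from a script. Its argument "series" is text: rows parted by semicolons, each of 7 numbers parted by spaces: the shift along the tool's x, y, z in units of 0.1 m (1.0 is 0.1 m), then the turn, a rotation vector about the tool's x, y, z in units of pi rad (1.0 is pi rad), then the opening, from -1 (shut) to 1 (fully open), so that 0 is half open. In form: tx ty tz rx ry rz claw; .... A call has 1 to 12 rows; each row shifts and turns the commanded pose from where the row before left it, along the tool's axes as they then stand; what a row does not reach is not made up. A row lasts 1/12 s, in which the tool goes at most 41.7 mm and 7.16 degrees, less where a joint would pass 70% of its speed; a pose out of reach is approached as far as the arm can. A call with a number of a shift or a turn outside -1 to 1 is refused whole. A call with a gripper value outside its range is refused whole. The fingers move at their own pace and stop on an object; "squeeze" is the grip in N (left out, the last holds). Time passes only in rows, so rows that do not move let the fingers close. It gives the time, the measured TCP pose, the force and the opening at its end, in the units of the state.
- manip.get_state(): the state, without advancing time (a new reading comes with each control period).
- get_image(name): name is "scene" or "top"; returns the picture (384x512x3 uint8, red, green, blue); there is no depth.
- get_calibration(name): a dict with "fx", "fy", "cx", "cy" (pixels), "D" ([k1, k2, p1, p2, k3] as OpenCV has them; the pictures are not rectified), "cam_to_world" (4x4, takes a point from camera to world coordinates). Camera axes: x right, y down, z forward; pixel columns grow to the right and rows downward; lengths in m; the calibration is good to about 2 mm. A picture is of the moment at which its call begins. get_calibration takes no time and is no camera call.
- ticket.sign_off(): hands the job in, once; it reports no verdict.
The state is a dict: "clock": time; "qpos": joint angles; "qd": joint speeds; "effort": joint torques, N m; "position": TCP position; "ee_rot": TCP orientation; "contact_force": force on the tool from outside, world axes, zero at the start; "moment": the same for the moment, N m; "width": finger opening in m.
Only numpy, scipy, OpenCV 4.12 (cv2) and the standard library are available. Lean on these libraries where they do the work, as an engineer would, in place of code of your own. Each camera call takes 0.05 s, during which the arm holds its last target. There are 200 camera calls.

## Working session

There is one attempt and no reset: what is moved stays moved. The work goes in short steps, Python scripts to look and compute and a tool call to move; the robot and the scene stay as the last step left them, time stands still between calls to the robot, and variables do not carry over. Pictures are saved under pics/ and viewed, about 8 in all and at most 12, crops included, and the job is handed in when it is done.

Besides the shell and the picture viewer there is one more tool, called after "Call:" as a command line: name --argument value ..., lists and objects as JSON in quotes. arm_command: Moves the arm, as the interface text tells. Shifts and turns lie within -1 to 1; 1 stands for 0.1 m of shift or pi rad of turn. Its arguments: {"type":"object","properties":{"series":{"type":"string"},"squeeze":{"type":"number"}},"required":["series"]}

```bash
mkdir -p pics; python3 - <<'E'
from rig import manip,get_image,get_calibration
import cv2,numpy as np
print(manip.get_state())
ims=[]
for n in("scene","top"):
    c=get_calibration(n);print(n,c)
    im=get_image(n);np.save(f"pics/{n}0.npy",im);cv2.imwrite(f"pics/{n}0.png",im[:,:,::-1])
E
```

```text
{'clock': 0.0, 'qpos': array([-1.34501811e+00,  2.76625427e-01,  1.50613240e+00, -3.88993602e-05,
        1.36067517e+00, -1.20998691e-01]), 'qd': array([ 0.00060277, -0.00127417, -0.00094326,  0.00152103, -0.00047135,
       -0.00085997]), 'effort': array([-1.52579822e-03, -4.16778481e+01, -2.45809937e+01, -2.68053263e-04,
        1.09683917e-02,  2.71574788e-05]), 'position': array([ 0.19528994, -0.54026954,  0.23042263]), 'ee_rot': array([-0.12134448, -0.69645602, -0.1226426 ,  0.69655102]), 'contact_force': array([-0.16591181,  0.231086  ,  0.83345164]), 'moment': array([-0.03317916,  0.07262533,  0.01811732]), 'width': 0.08538464016794914}
scene {'fx': 438.3627972398715, 'fy': 438.3627972398715, 'cx': 255.48269431421897, 'cy': 186.95893369669193, 'D': array([0.00998512, 0.        , 0.        , 0.        , 0.        ]), 'cam_to_world': array([[-0.8549156 , -0.32423135,  0.40496092, -0.06081121],
       [-0.51865724,  0.55027689, -0.65436229,  0.85024044],
       [-0.01067587, -0.76946044, -0.63860524,  0.95467572],
       [ 0.        ,  0.        ,  0.        ,  1.        ]])}
top {'fx': 455.9677961455255, 'fy': 455.9677961455255, 'cx': 257.64066608022034, 'cy': 194.24432379786464, 'D': array([-0.16366423,  0.        ,  0.        ,  0.        ,  0.        ]), 'cam_to_world': array([[ 0.01927646, -0.99247708,  0.12090355,  0.34472608],
       [-0.99968641, -0.02106586, -0.01353944,  0.01786607],
       [ 0.01598452, -0.12060464, -0.99257192,  1.1820803 ],
       [ 0.        ,  0.        ,  0.        ,  1.        ]])}
```

View pics/scene0.png

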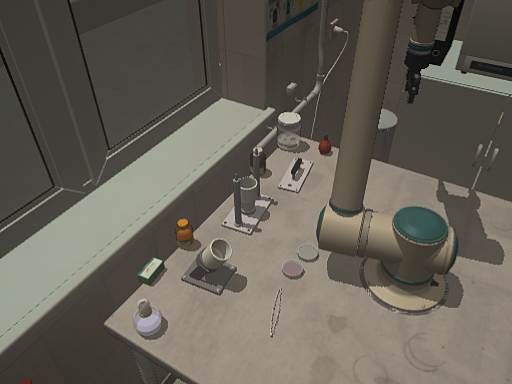

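View pics/top0.png

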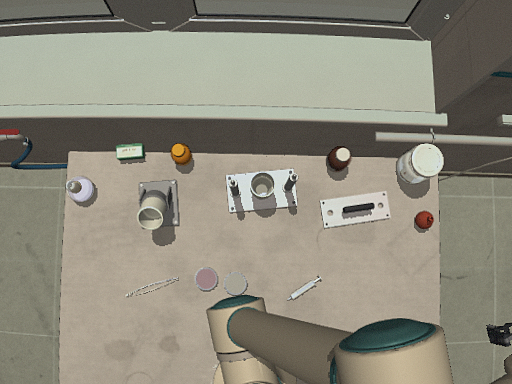

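View zoom.

The scene view shows the beaker in its holder at about (215,260), the carrier at (247,205) and the cover plate at (296,173). In the top view these are at (155,208), (262,190) and (356,209). I'll zoom in on both to get features.

```bash
python3 - <<'E'
import cv2,numpy as np
a=cv2.imread("pics/top0.png")[140:240,125:395]
b=cv2.imread("pics/scene0.png")[140:300,175:325]
cv2.imwrite("pics/z1.png",cv2.resize(a,(800,296),interpolation=cv2.INTER_CUBIC))
cv2.imwrite("pics/z2.png",cv2.resize(b,None,fx=3.7,fy=3.7,interpolation=cv2.INTER_CUBIC))
E
```

```text
(no output)
```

View pics/z1.png

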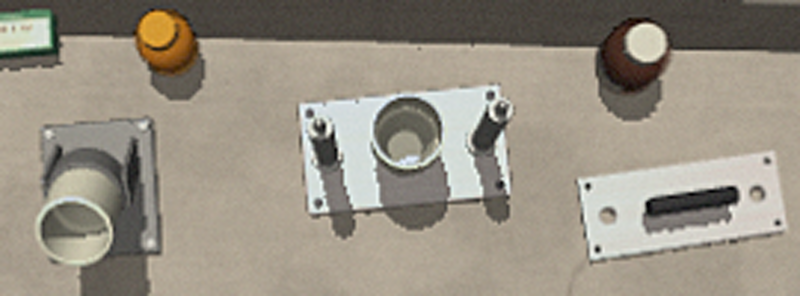

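View pics/z2.png

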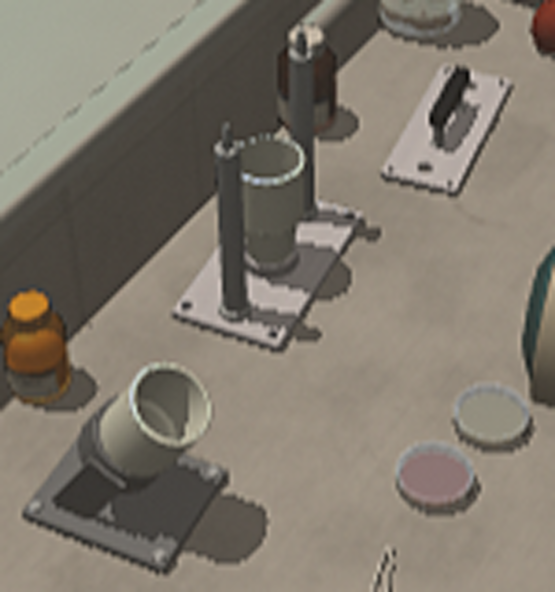

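The zooms show these features:

| Feature | Top zoom | Scene zoom |
|---|---|---|
| Loose mouth | (76,230) | (171,405) |
| Carrier rim | (407,133) | (270,160) |
| Spigot tips | (319,122), (503,103) | (227,127), (303,34) |
| Handle bar | (648..738, 200) | (450,98) |

Next I'll triangulate them.

```bash
cat > h.py <<'E'
import numpy as np,cv2
from rig import get_calibration
C={n:get_calibration(n) for n in("scene","top")}
def K(c): return np.array([[c["fx"],0,c["cx"]],[0,c["fy"],c["cy"]],[0,0,1.]])
def ray(n,uv):
    c=C[n];p=cv2.undistortPoints(np.array([[uv]],float),K(c),c["D"])[0,0]
    T=c["cam_to_world"];d=T[:3,:3]@np.r_[p,1];return T[:3,3],d/np.linalg.norm(d)
def plane(n,uv,z):
    o,d=ray(n,uv);return o+d*(z-o[2])/d[2]
def tri(ut,us):
    (a,d),(b,e)=ray("top",ut),ray("scene",us)
    s=np.linalg.lstsq(np.c_[d,-e],b-a,rcond=None)[0];p,q=a+s[0]*d,b+s[1]*e
    return (p+q)/2,np.linalg.norm(p-q)
def proj(n,P):
    c=C[n];M=np.linalg.inv(c["cam_to_world"]);r=cv2.Rodrigues(M[:3,:3])[0]
    return cv2.projectPoints(np.array(P,float).reshape(-1,1,3),r,M[:3,3],K(c),c["D"])[0][:,0]
zt=lambda u,v:((u+.5)/2.963-.5+125,(v+.5)/2.96-.5+140)
zs=lambda u,v:((u+.5)/3.7-.5+175,(v+.5)/3.7-.5+140)
E
python3 - <<'E'
from h import *
np.set_printoptions(precision=4,suppress=True)
for n,t,s in [("mouth",(76,230),(171,405)),("crim",(407,133),(270,160)),("spL",(319,122),(227,127)),("spR",(503,103),(303,34)),("bar far end",(738,194),(462,70)),("bar near",(648,207),(437,122))]:
    print(n,*tri(zt(*t),zs(*s)))
print("holder plate top z=.01")
for p in [(42,128),(152,118),(160,253)]: print(plane("top",zt(*p),.01))
print("scene holder corners L,front,right")
for p in [(25,512),(167,568),(227,472)]: print(plane("scene",zs(*p),.01))
print("carrier corners")
for p in [(300,103),(500,86),(511,200),(310,213)]: print(plane("top",zt(*p),.01))
for p in [(175,315),(280,347),(362,212)]: print("s",plane("scene",zs(*p),.01))
print("cover corners z=.009")
for p in [(580,180),(774,152),(787,232),(591,261)]: print(plane("top",zt(*p),.009))
for p in [(608,214),(757,194)]: print("hole",plane("top",zt(*p),.009))
for p in [(447,66),(512,84),(455,193),(382,177)]: print("s",plane("scene",zs(*p),.009))
E
```

```text
mouth [0.4142 0.2536 0.1226] 0.0005120711553079083
crim [ 0.4968 -0.0064  0.123 ] 0.00020944894581806738
spL [0.4918 0.0599 0.2037] 0.00036358389336975974
spR [ 0.5081 -0.0756  0.2019] 0.002643135192180803
bar far end [ 0.462  -0.2926  0.0467] 0.0017646030425774873
bar near [ 0.4492 -0.2157  0.0408] 0.0001934054283072145
holder plate top z=.01
[0.5108 0.3133 0.01  ]
[0.5216 0.2155 0.01  ]
[0.403  0.2038 0.01  ]
scene holder corners L,front,right
[0.5109 0.3135 0.01  ]
[0.3933 0.3012 0.01  ]
[0.4045 0.2067 0.01  ]
carrier corners
[0.5376 0.0855 0.01  ]
[ 0.5567 -0.0904  0.01  ]
[ 0.4558 -0.101   0.01  ]
[0.4408 0.0741 0.01  ]
s [0.5327 0.0893 0.01  ]
s [0.4387 0.0762 0.01  ]
s [ 0.4636 -0.1022  0.01  ]
cover corners z=.009
[ 0.4747 -0.1618  0.009 ]
[ 0.5034 -0.3367  0.009 ]
[ 0.432  -0.3477  0.009 ]
[ 0.4037 -0.1718  0.009 ]
hole [ 0.4452 -0.1866  0.009 ]
hole [ 0.4654 -0.3206  0.009 ]
s [ 0.5004 -0.3381  0.009 ]
s [ 0.432  -0.3435  0.009 ]
s [ 0.405  -0.1684  0.009 ]
s [ 0.4724 -0.1548  0.009 ]
```

```bash
cat >> h.py <<'E'
from scipy.spatial.transform import Rotation as R
from rig import manip
np.set_printoptions(precision=4,suppress=True)
def st():
    s=manip.get_state();q=s["ee_rot"];return s,np.array(s["position"]),R.from_quat([q[1],q[2],q[3],q[0]])
def frame(x,y):
    x=x/np.linalg.norm(x);y=y-x*(x@y);y/=np.linalg.norm(y);return R.from_matrix(np.c_[x,y,np.cross(x,y)])
def plan(P,Rt,p=None,R0=None):
    """turn first (about TCP), then shift, in arm units"""
    s,p0,r0=st();p=p0 if p is None else p;R0=r0 if R0 is None else R0
    rv=(R0.inv()*Rt).as_rotvec()/np.pi
    sh=Rt.inv().apply(P-p)/.1
    print("rot units",rv,"rows>=",np.abs(np.linalg.norm(rv)/.0397),"| shift(after turn)",sh,"rows>=",np.linalg.norm(sh)/.417,"| shift now-frame",R0.inv().apply(P-p)/.1)
psi=.098
a=np.array([-np.sin(np.radians(32))*np.cos(psi),-np.sin(np.radians(32))*np.sin(psi),np.cos(np.radians(32))])
mouth=np.array([.4145,.2538,.125])
u=np.array([np.cos(psi),np.sin(psi),0])
E
python3 - <<'E'
from h import *
s,p,r=st();print(r.as_matrix())
for sg in(1,-1):
    Rt=frame(-a,sg*u);plan(mouth+.07*a,Rt)
E
```

```text
[[-0.0003  0.3399 -0.9405]
 [ 0.0016 -0.9405 -0.3399]
 [-1.     -0.0016 -0.0002]]
rot units [-0.4093  0.1169  0.1512] rows>= 11.378704483551159 | shift(after turn) [ 1.7626  1.9494 -7.6885] rows>= 19.485138418894984 | shift now-frame [ 0.4737 -6.8141 -4.4005]
rot units [ 0.5621  0.1616 -0.125 ] rows>= 15.063504092441175 | shift(after turn) [ 1.7626 -1.9494  7.6885] rows>= 19.485138418894984 | shift now-frame [ 0.4737 -6.8141 -4.4005]
```

Call:
arm_command --series "-0.32 0 0 0 0 0 1;-0.32 0 0 0 0 0 1;-0.32 0 0 0 0 0 1;-0.32 0 0 0 0 0 1;0 -0.31 -0.2 0 0 0 1;0 -0.31 -0.2 0 0 0 1;0 -0.31 -0.2 0 0 0 1;0 -0.31 -0.2 0 0 0 1;0 -0.31 -0.2 0 0 0 1;0 -0.31 -0.2 0 0 0 1;0 -0.31 -0.2 0 0 0 1;0 -0.31 -0.2 0 0 0 1" --squeeze 50

```text
clock: 1.1
position: [0.2614, -0.2512, 0.3589]
ee_rot: [0.122, 0.697, 0.122, -0.697]
contact_force: [0.6, -0.1, -0.3]
width: 0.0852
```

Call:
arm_command --series "0 -0.31 -0.2 0 0 0 1;0 -0.31 -0.2 0 0 0 1;0 -0.31 -0.2 0 0 0 1;0 -0.31 -0.2 0 0 0 1;0 -0.31 -0.2 0 0 0 1;0 -0.31 -0.2 0 0 0 1;0 -0.31 -0.2 0 0 0 1;0 -0.31 -0.2 0 0 0 1;0 -0.31 -0.2 0 0 0 1;0 -0.31 -0.2 0 0 0 1;0 -0.31 -0.2 0 0 0 1;0 -0.31 -0.2 0 0 0 1"

```text
clock: 2.1
position: [0.3604, 0.1802, 0.3591]
ee_rot: [-0.122, -0.696, -0.122, 0.696]
contact_force: [0.8, -0.6, 0.2]
width: 0.0855
```

```bash
python3 - <<'E'
from h import *
s,p,r=st();print(p,s["qpos"]);plan(mouth+.07*a,frame(-a,u))
E
```

```text
[0.3604 0.1802 0.3591] [ 0.291  -0.0417  1.5699 -0.0004  1.6136  1.5141]
rot units [-0.4088  0.1174  0.1508] rows>= 11.36755568434054 | shift(after turn) [ 1.6083 -0.7228 -0.6792] rows>= 4.531256239216113 | shift now-frame [ 1.7466 -0.5997 -0.3999]
```

Call:
arm_command --series "0 0 0 -0.0341 0.0098 0.0126 1;0 0 0 -0.0341 0.0098 0.0126 1;0 0 0 -0.0341 0.0098 0.0126 1;0 0 0 -0.0341 0.0098 0.0126 1;0 0 0 -0.0341 0.0098 0.0126 1;0 0 0 -0.0341 0.0098 0.0126 1;0 0 0 -0.0341 0.0098 0.0126 1;0 0 0 -0.0341 0.0098 0.0126 1;0 0 0 -0.0341 0.0098 0.0126 1;0 0 0 -0.0341 0.0098 0.0126 1;0 0 0 -0.0341 0.0098 0.0126 1;0 0 0 -0.0341 0.0098 0.0126 1"

```text
clock: 3.1
position: [0.3602, 0.1785, 0.3587]
ee_rot: [0.637, 0.599, 0.374, -0.31]
contact_force: [-0.2, 0.3, -0.4]
width: 0.0852
```

Call:
arm_command --series "0.2 -0.12 -0.113 0 0 0 1;0.2 -0.12 -0.113 0 0 0 1;0.2 -0.12 -0.113 0 0 0 1;0.2 -0.12 -0.113 0 0 0 1;0.2 -0.12 -0.113 0 0 0 1;0.2 -0.12 -0.113 0 0 0 1;0.2 0 0 0 0 0 1;0.1 0 0 0 0 0 1;0 0 0 0 0 0 1"

```text
clock: 3.85
position: [0.3718, 0.2467, 0.191]
ee_rot: [0.635, 0.599, 0.373, -0.314]
contact_force: [0.1, -0.7, 0.1]
width: 0.0855
```

```bash
python3 - <<'E'
from h import *
from rig import get_image
s,p,r=st();print(p,s["qpos"]);plan(mouth+.07*a,frame(-a,u));plan(mouth-.05*a,frame(-a,u))
A=cv2.resize(get_image("top")[150:250,95:215],(500,417),interpolation=2);B=cv2.resize(get_image("scene")[205:305,165:265],(417,417)[:2],interpolation=2)
A=A[:, :380]
im=np.hstack([A,B]);cv2.imwrite("pics/pre.png",im[:,:,::-1])
E
```

```text
[0.3718 0.2467 0.191 ] [ 0.6623 -0.0806  2.1772 -0.506   0.626   0.9141]
rot units [0.0006 0.0008 0.0012] rows>= 0.03986609642240317 | shift(after turn) [ 0.0887  0.0163 -0.0287] rows>= 0.22692381354165359 | shift now-frame [ 0.0885  0.0167 -0.0289]
rot units [0.0006 0.0008 0.0012] rows>= 0.03986609642240317 | shift(after turn) [ 1.2887  0.0163 -0.0287] rows>= 3.0913619167533417 | shift now-frame [ 1.2885  0.0211 -0.0321]
```

View pics/pre.png

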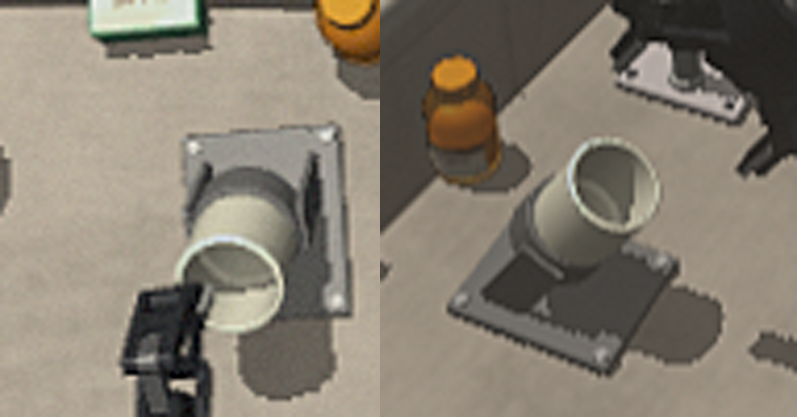

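The pre-grasp picture shows the mouth clear at crop (230,283) in the top view and (613,187) in the scene view. A fingertip appears near top crop (205,295) and scene crop (750,165). I'll check these against projections of the fingertips.

```bash
python3 - <<'E'
from h import *
s,p,r=st();M=r.as_matrix();print(M)
for nm,P in [("tcp",p),("tip+y",p-.013*M[:,0]+.0427*M[:,1]),("tip-y",p-.013*M[:,0]-.0427*M[:,1]),("mouth",mouth),("rimc",mouth-.058*a)]:
    t=proj("top",P)[0];c=proj("scene",P)[0]
    print(nm,"topcrop",(t-[95,150])*4.17,"scenecrop",(c-[165,205])*4.17+[380,0])
E
```

```text
[[ 0.5275  0.8439  0.0977]
 [ 0.051   0.0833 -0.9952]
 [-0.848   0.53    0.0009]]
tcp topcrop [209.8483 350.6785] scenecrop [671.4367 120.9417]
tip+y topcrop [191.6039 290.5594] scenecrop [623.5762  64.0192]
tip-y topcrop [219.5403 433.1337] scenecrop [738.7906 158.0491]
mouth topcrop [229.2809 279.6191] scenecrop [612.4556 181.2766]
rimc topcrop [244.6997 233.5014] scenecrop [574.6301 218.8686]
```

Call:
arm_command --series "0.1 0.011 -0.03 0 0 0 1;0.15 0 0 0 0 0 1;0.15 0 0 0 0 0 1;0.15 0 0 0 0 0 1;0.15 0 0 0 0 0 1;0.15 0 0 0 0 0 1;0.15 0 0 0 0 0 1;0.15 0 0 0 0 0 1;0.085 0 0 0 0 0 1;0.05 0 0 0 0 0 1;0 0 0 0 0 0 1"

```text
clock: 4.87
position: [0.4421, 0.2575, 0.0851]
ee_rot: [0.635, 0.601, 0.372, -0.312]
contact_force: [-0.3, 0.2, -0.1]
width: 0.0857
```

```bash
python3 - <<'E'
from h import *
from rig import get_image
s,p,r=st();print(p,s["contact_force"],s["moment"]);plan(mouth-.05*a,frame(-a,u))
A=cv2.resize(get_image("top")[150:250,95:215],(500,417),interpolation=2);B=cv2.resize(get_image("scene")[205:305,165:265],(417,417)[:2],interpolation=2)
im=np.hstack([A[:, :380],B]);cv2.imwrite("pics/at.png",im[:,:,::-1])
E
```

```text
[0.4421 0.2575 0.0851] [-0.3328  0.1517 -0.0866] [-0.0167  0.2804 -0.0159]
rot units [ 0.0001 -0.     -0.0003] rows>= 0.008326968209872056 | shift(after turn) [ 0.0147 -0.0245  0.0098] rows>= 0.0723701578321618 | shift now-frame [ 0.0147 -0.0245  0.0098]
```

View pics/at.png

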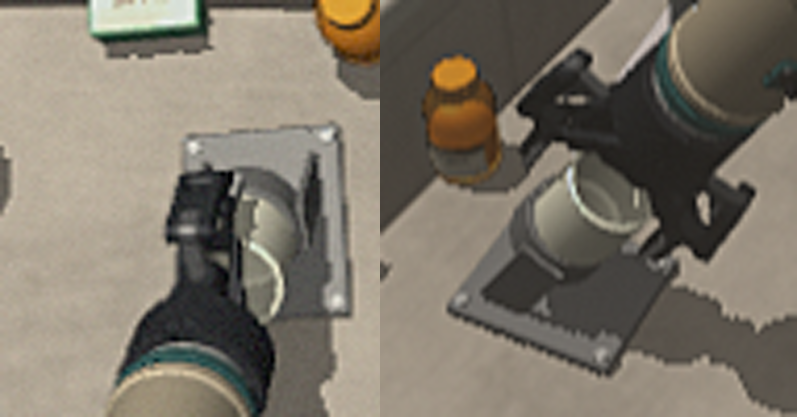

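The fingers straddle the collar, upper finger at crop (205,205) and lower at (700,225). I'll apply a small y correction and close.

Call:
arm_command --series "0.01 -0.03 0.01 0 0 0 1;0 0 0 0 0 0 0.6;0 0 0 0 0 0 0.4;0 0 0 0 0 0 0.1;0 0 0 0 0 0 -0.1;0 0 0 0 0 0 -0.2;0 0 0 0 0 0 -0.2;0 0 0 0 0 0 -0.2;0 0 0 0 0 0 -0.2;0 0 0 0 0 0 -0.2" --squeeze 45

```text
clock: 5.8
position: [0.4396, 0.2563, 0.0837]
ee_rot: [0.635, 0.601, 0.372, -0.311]
contact_force: [-4.3, -0.6, 6.6]
width: 0.0596
```

```bash
python3 - <<'E'
from h import *
s,p,r=st();print(p,s["contact_force"],s["moment"],s["width"]);plan(mouth-.05*a,frame(-a,u))
E
```

```text
[0.4396 0.2563 0.0837] [-4.2684 -0.6038  6.5597] [-0.0224  0.2821 -0.0296] 0.0596419673013313
rot units [ 0.0001 -0.0002 -0.0007] rows>= 0.019083658990067094 | shift(after turn) [0.0167 0.0051 0.0003] rows>= 0.041904978675660495 | shift now-frame [0.0167 0.0051 0.0003]
```

Call:
arm_command --series "-0.05 0 0 0 0 0 -0.2;-0.05 0 0 0 0 0 -0.2;-0.1 0 0 0 0 0 -0.2;-0.1 0 0 0 0 0 -0.2;-0.1 0 0 0 0 0 -0.2;-0.1 0 0 0 0 0 -0.2;-0.1 0 0 0 0 0 -0.2;-0.1 0 0 0 0 0 -0.2;-0.1 0 0 0 0 0 -0.2;-0.1 0 0 0 0 0 -0.2;0 0 0 0 0 0 -0.2"

```text
clock: 6.72
position: [0.3916, 0.2517, 0.1606]
ee_rot: [0.635, 0.602, 0.372, -0.311]
contact_force: [0.6, -0.1, -1.7]
width: 0.0599
```

```bash
python3 - <<'E'
from h import *
s,p,r=st();print(p,s["contact_force"],s["moment"],s["width"])
az=.115;xc=np.array([np.cos(az),np.sin(az),0])
plan(np.array([.4985,-.007,.36]),frame(np.array([0,0,-1.]),xc))
E
```

```text
[0.3916 0.2517 0.1606] [ 0.6076 -0.1218 -1.7005] [0.0141 0.3891 0.0431] 0.05994606305969934
rot units [-0.0052  0.0011 -0.1787] rows>= 4.502968611468127 | shift(after turn) [-1.9939  0.7648  2.6922] rows>= 8.240584036149418 | shift now-frame [-1.2596  1.7478  2.6771]
```

Call:
arm_command --series "-0.17 0.106 0 0 0 0 -0.2;-0.17 0.106 0 0 0 0 -0.2;-0.17 0.106 0 0 0 0 -0.2;-0.17 0.106 0 0 0 0 -0.2;-0.17 0.106 0 0 0 0 -0.2;-0.17 0.106 0 0 0 0 -0.2;0 0 0 -0.0009 0.0002 -0.0298 -0.2;0 0 0 -0.0009 0.0002 -0.0298 -0.2;0 0 0 -0.0009 0.0002 -0.0298 -0.2;0 0 0 -0.0009 0.0002 -0.0298 -0.2;0 0 0 -0.0009 0.0002 -0.0298 -0.2;0 0 0 -0.0009 0.0002 -0.0298 -0.2"

```text
clock: 7.72
position: [0.3923, 0.2512, 0.2796]
ee_rot: [0.527, 0.469, 0.529, -0.472]
contact_force: [0.6, 0.2, -1.5]
width: 0.0594
```

```bash
cat >> h.py <<'E'
az=.115;xc=np.array([np.cos(az),np.sin(az),0])
E
python3 - <<'E'
from h import *
s,p,r=st();print(p,s["contact_force"],s["moment"],s["width"],s["qpos"])
plan(np.array([.498,-.007,.30]),frame(np.array([0,0,-1.]),xc))
E
```

```text
[0.3923 0.2512 0.2796] [ 0.6103  0.194  -1.4947] [-0.0019 -0.0161  0.0266] 0.05942192155398945 [0.4195 0.0867 1.6278 0.0006 1.4329 0.3046]
rot units [-0.0001  0.0004  0.0018] rows>= 0.0464408842452733 | shift(after turn) [-0.2044  0.754   2.6859] rows>= 6.707982116592466 | shift now-frame [-0.2056  0.7534  2.686 ]
```

Call:
arm_command --series "-0.068 0.0628 0.224 0 0 0.0018 -0.2;-0.068 0.0628 0.224 0 0 0 -0.2;-0.068 0.0628 0.224 0 0 0 -0.2;0 0.0628 0.224 0 0 0 -0.2;0 0.0628 0.224 0 0 0 -0.2;0 0.0628 0.224 0 0 0 -0.2;0 0.0628 0.224 0 0 0 -0.2;0 0.0628 0.224 0 0 0 -0.2;0 0.0628 0.224 0 0 0 -0.2;0 0.0628 0.224 0 0 0 -0.2;0 0.0628 0.224 0 0 0 -0.2;0 0.0628 0.224 0 0 0 -0.2"

```text
clock: 8.72
position: [0.4979, -0.0086, 0.2996]
ee_rot: [0.529, 0.471, 0.527, -0.47]
contact_force: [-0.3, -0.2, -1.3]
width: 0.0596
```

Call:
arm_command --series "0 0 0 0 0 0 -0.2;0 0 0 0 0 0 -0.2"

```text
clock: 8.88
position: [0.4978, -0.0082, 0.2994]
ee_rot: [0.528, 0.471, 0.527, -0.471]
contact_force: [-0.6, -0.4, -1.4]
width: 0.0594
```

```bash
python3 - <<'E'
from h import *
from rig import get_image
s,p,r=st();print(p,s["contact_force"],s["moment"],s["width"],s["qpos"])
plan(np.array([.498,-.007,.30]),frame(np.array([0,0,-1.]),xc))
A=cv2.resize(get_image("top")[130:230,215:315],(380,380),interpolation=2);B=cv2.resize(get_image("scene")[120:240,190:300],(412,450),interpolation=2)
A=cv2.copyMakeBorder(A,0,70,0,0,0);cv2.imwrite("pics/over.png",np.hstack([A,B])[:,:,::-1])
E
```

```text
[ 0.4978 -0.0082  0.2994] [-0.5919 -0.3537 -1.379 ] [0.0665 0.0216 0.0364] 0.05942449644234421 [-0.156   0.1246  1.5356 -0.0005  1.4794 -0.2685]
rot units [-0.0008  0.0003 -0.0006] rows>= 0.025797269831694898 | shift(after turn) [-0.0062  0.0033 -0.0119] rows>= 0.03319049040793953 | shift now-frame [-0.0062  0.0033 -0.0119]
```

View pics/over.png

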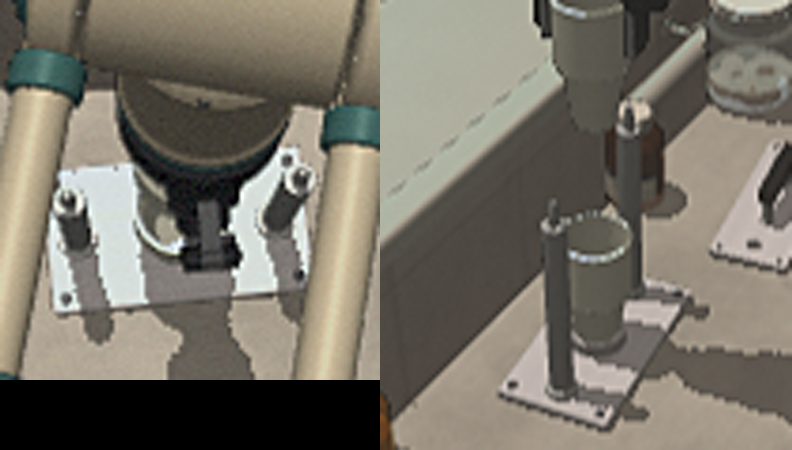

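The scene view shows the beaker hanging upright, foot near crop (588,118), above the carrier rim at (598,232). I'll check the projections.

```bash
python3 - <<'E'
from h import *
s,p,r=st()
f=lambda P:(proj("scene",P)[0]-[190,120])*3.75+[380+1.4,1.4]
for nm,P in [("foot",p-[0,0,.062]),("mouth",p+[0,0,.05]),("rim",[.498,-.007,.122]),("shoulder",p-[0,0,.008])]: print(nm,f(P))
e=R.from_euler('z',0)
for nm,zz,rad in [("foot",p[2]-.062,.017),("collarbottom",p[2]-.008,.03)]:
    t=np.linspace(0,2*np.pi,60);Q=np.c_[p[0]+rad*np.cos(t),p[1]+rad*np.sin(t),0*t+zz]
    q=(proj("scene",Q)-[190,120])*3.75+[381.4,1.4];print(nm,q.min(0),q.max(0))
t=np.linspace(0,2*np.pi,60);Q=np.c_[.498+.03*np.cos(t),-.007+.03*np.sin(t),0*t+.122]
q=(proj("scene",Q)-[190,120])*3.75+[381.4,1.4];print("rim",q.min(0),q.max(0))
im=cv2.imread("pics/over.png")
E
```

```text
foot [594.0872 119.2055]
mouth [590.3999  -9.7573]
rim [596.7585 237.3002]
shoulder [592.3645  58.9394]
foot [571.6454 106.3994] [616.5281 132.2814]
collarbottom [551.6375  37.0131] [633.0878  81.7117]
rim [559.3993 214.0995] [634.111  261.3265]
```

Call:
arm_command --series "0.14 -0.013 -0.007 0 0 0 -0.2;0.19 0 0 0 0 0 -0.2;0.19 0 0 0 0 0 -0.2;0.19 0 0 0 0 0 -0.2;0.19 0 0 0 0 0 -0.2;0.14 0 0 0 0 0 -0.2;0.05 0 0 0 0 0 -0.2;0 0 0 0 0 0 -0.2"

```text
clock: 9.65
position: [0.4952, -0.0055, 0.1904]
ee_rot: [0.529, 0.47, 0.528, -0.47]
contact_force: [-0.3, -0.3, -0.4]
width: 0.0596
```

Call:
arm_command --series "0.05 0 0 0 0 0 -0.2;0.05 0 0 0 0 0 -0.2;0.05 0 0 0 0 0 -0.2;0.05 0 0 0 0 0 -0.2;0.05 0 0 0 0 0 -0.2;0.05 0 0 0 0 0 -0.2;0 0 0 0 0 0 -0.2"

```text
clock: 10.23
position: [0.4958, -0.0064, 0.1605]
ee_rot: [0.529, 0.471, 0.527, -0.47]
contact_force: [-0.9, -0.3, -0.7]
width: 0.0596
```

Call:
arm_command --series "0.05 0 0 0 0 0 -0.2;0.05 0 0 0 0 0 -0.2;0.03 0 0 0 0 0 -0.2;0.03 0 0 0 0 0 -0.2;0 0 0 0 0 0 -0.2;0 0 0 0 0 0 -0.2"

```text
clock: 10.73
position: [0.4966, -0.0065, 0.1454]
ee_rot: [0.529, 0.471, 0.527, -0.47]
contact_force: [0.2, 0.3, -1.2]
width: 0.0598
```

```bash
python3 - <<'E'
from h import *
from rig import get_image
s,p,r=st();print(p,s["contact_force"],s["moment"],s["width"])
A=cv2.resize(get_image("top")[150:230,215:315],(400,320),interpolation=2);B=cv2.resize(get_image("scene")[150:240,190:290],(400,360),interpolation=2)
A=cv2.copyMakeBorder(A,0,40,0,0,0);cv2.imwrite("pics/nest.png",np.hstack([A,B])[:,:,::-1])
E
```

```text
[ 0.4966 -0.0065  0.1454] [ 0.2313  0.326  -1.1803] [-0.0308  0.0259  0.0139] 0.05978415868150814
```

View pics/nest.png

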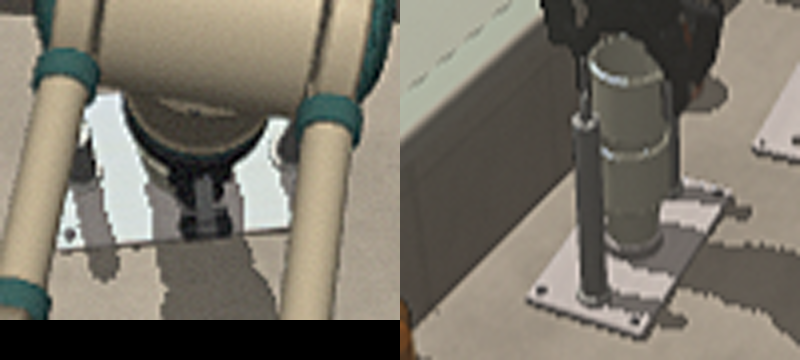

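The upper beaker is in line with the carrier's, with its lower part inside the mouth and the rim at crop (633,150). I'll go on slowly to contact.

Call:
arm_command --series "0.03 0 0 0 0 0 -0.2;0.03 0 0 0 0 0 -0.2;0.03 0 0 0 0 0 -0.2;0.02 0 0 0 0 0 -0.2;0 0 0 0 0 0 -0.2"

```text
clock: 11.25
position: [0.4962, -0.0064, 0.134]
ee_rot: [0.529, 0.471, 0.527, -0.47]
contact_force: [0.6, 0.7, -1.3]
width: 0.0594
```

Call:
arm_command --series "0.02 0 0 0 0 0 -0.2;0.02 0 0 0 0 0 -0.2;0 0 0 0 0 0 -0.2"

```text
clock: 11.5
position: [0.4985, -0.0069, 0.1314]
ee_rot: [0.531, 0.472, 0.526, -0.469]
contact_force: [1.2, -0.8, 3.7]
width: 0.0597
```

Call:
arm_command --series "0.015 0 0 0 0 0 -0.2;0.015 0 0 0 0 0 -0.2;0 0 0 0 0 0 -0.2;0 0 0 0 0 0 -0.2"

```text
clock: 11.83
position: [0.4992, -0.0072, 0.1311]
ee_rot: [0.531, 0.472, 0.525, -0.468]
contact_force: [-0.4, -0.5, 18.5]
width: 0.0599
```

```bash
python3 - <<'E'
from h import *
s,p,r=st();print(p,r.as_matrix()[:,0],s["contact_force"],s["moment"],s["width"])
E
```

```text
[ 0.4992 -0.0072  0.1311] [ 0.0104 -0.0025 -0.9999] [-0.4347 -0.5009 18.4556] [-0.1837  0.3329 -0.0956] 0.05986711954509363
```

Call:
arm_command --series "-0.025 0 0 0 0 0 -0.2;0 0 0 0 0 0 -0.2;0 0 0 0 0 0 0.45;0 0 0 0 0 0 0.5;0 0 0 0 0 0 0.7;0 0 0 0 0 0 1;0 0 0 0 0 0 1;0 0 0 0 0 0 1"

```text
clock: 12.5
position: [0.4962, -0.0064, 0.1297]
ee_rot: [0.529, 0.471, 0.527, -0.47]
contact_force: [0.5, 0.3, 0.1]
width: 0.0854
```

```bash
python3 - <<'E'
from h import *
s,p,r=st();print(p,s["contact_force"],s["moment"],s["width"])
plan(np.array([.4965,-.007,.131]),frame(np.array([0,0,-1.]),xc))
E
```

```text
[ 0.4962 -0.0064  0.1297] [0.5161 0.2568 0.0913] [-0.0294  0.0072 -0.0157] 0.08542616631088133
rot units [ 0.0002  0.0003 -0.0008] rows>= 0.02186401122417026 | shift(after turn) [-0.0133  0.0019  0.0066] rows>= 0.03579201724188856 | shift now-frame [-0.0133  0.0019  0.0066]
```

Call:
arm_command --series "-0.05 0 0 0 0 0 1;-0.1 0 0 0 0 0 1;-0.15 0 0 0 0 0 1;-0.2 0 0 0 0 0 1;-0.3 0 0 0 0 0 1;-0.3 0 0 0 0 0 1;-0.3 0 0 0 0 0 1;-0.2 0 0 0 0 0 1;0 0 0 0 0 0 1"

```text
clock: 13.25
position: [0.4986, -0.0067, 0.2961]
ee_rot: [0.532, 0.473, 0.524, -0.467]
contact_force: [0.5, -0.1, 0.5]
width: 0.0852
```

```bash
cat >> h.py <<'E'
hp=np.array([.4545,-.2535,.0]);hz=.16;xh=np.array([np.cos(hz),np.sin(hz),0]);dn=np.array([0,0,-1.])
E
python3 - <<'E'
from h import *
s,p,r=st();print(p,s["contact_force"],s["moment"],s["width"])
plan(hp+[0,0,.12],frame(dn,xh))
E
```

```text
[ 0.4986 -0.0067  0.2961] [ 0.4643 -0.0751  0.4504] [0.016  0.0173 0.056 ] 0.08522649883019263
rot units [-0.0142  0.0014 -0.0046] rows>= 0.3764132221196266 | shift(after turn) [ 1.7614 -0.8286  2.3661] rows>= 7.34750454803181 | shift now-frame [ 1.7608 -0.748   2.3933]
```

Call:
arm_command --series "0 0 0 -0.0142 0 0 1;0 -0.083 0.237 0 0 0 1;0 -0.083 0.237 0 0 0 1;0 -0.083 0.237 0 0 0 1;0 -0.083 0.237 0 0 0 1;0 -0.083 0.237 0 0 0 1;0 -0.083 0.237 0 0 0 1;0 -0.083 0.237 0 0 0 1;0 -0.083 0.237 0 0 0 1;0 -0.083 0.237 0 0 0 1;0 -0.083 0.237 0 0 0 1;0.3 0 0 0 0 0 1"

```text
clock: 14.25
position: [0.4542, -0.2601, 0.2646]
ee_rot: [0.543, 0.459, 0.532, -0.459]
contact_force: [0.9, -0.4, 0.6]
width: 0.0854
```

Call:
arm_command --series "0.3 0 0 0 0 0 1;0.3 0 0 0 0 0 1;0.3 0 0 0 0 0 1;0.3 0 0 0 0 0 1;0.2 0 0 0 0 0 1;0 0 0 0 0 0 1;0 0 0 0 0 0 1"

```text
clock: 14.83
position: [0.4519, -0.2532, 0.1195]
ee_rot: [0.539, 0.459, 0.538, -0.458]
contact_force: [-0.7, -0.6, 0.2]
width: 0.0857
```

```bash
python3 - <<'E'
from h import *
from rig import get_image
s,p,r=st();print(p,s["contact_force"],s["qpos"])
plan(hp+[0,0,.024],frame(dn,xh))
A=cv2.resize(get_image("top")[150:240,215:395],(800,400)[:2],interpolation=2);a2=A[:, :440];b2=A
B=cv2.resize(get_image("scene")[130:240,190:340],(545,400),interpolation=2)
cv2.imwrite("pics/n2.png",np.hstack([A[:,:255],B])[:,:,::-1]);
E
```

```text
[ 0.4519 -0.2532  0.1195] [-0.7399 -0.6135  0.2104] [-0.6464  0.2809  1.7986  0.0019  1.0613 -0.8074]
rot units [ 0.     -0.0002 -0.0006] rows>= 0.014891306675846617 | shift(after turn) [0.9545 0.0255 0.007 ] rows>= 2.2899437986614575 | shift now-frame [0.9546 0.0238 0.0076]
```

View pics/n2.png

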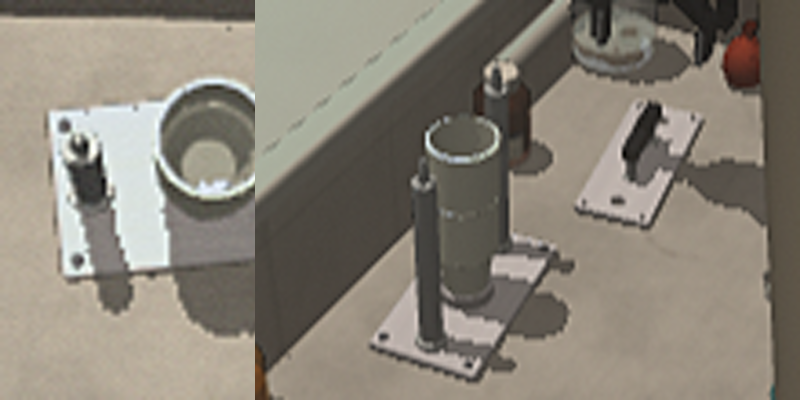

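The beakers are nested and standing straight: the mouth is at scene crop (463,138) and the seam at (468,212), level. Now I'll descend on the handle and numerically check the mouth height.

Call:
arm_command --series "0.05 0.024 0.007 0 0 0 1;0.15 0 0 0 0 0 1;0.15 0 0 0 0 0 1;0.15 0 0 0 0 0 1;0.15 0 0 0 0 0 1;0.12 0 0 0 0 0 1;0.08 0 0 0 0 0 1;0.06 0 0 0 0 0 1;0.045 0 0 0 0 0 1;0 0 0 0 0 0 1;0 0 0 0 0 0 1"

```text
clock: 15.85
position: [0.4558, -0.2543, 0.025]
ee_rot: [0.54, 0.459, 0.537, -0.458]
contact_force: [0.6, -0.1, 0.8]
width: 0.0858
```

```bash
python3 - <<'E'
from h import *
from rig import get_image
s,p,r=st();print(p,s["contact_force"])
plan(hp+[0,0,.024],frame(dn,xh))
A=cv2.resize(get_image("top")[170:240,310:400],(450,350),interpolation=2);B=cv2.resize(get_image("scene")[130:210,260:340],(350,350),interpolation=2)
cv2.imwrite("pics/hd.png",np.hstack([A,B])[:,:,::-1]);
t=np.linspace(0,2*np.pi,60)
for z in(.18,.185):
  q=(proj("scene",np.c_[.498+.031*np.cos(t),-.007+.031*np.sin(t),0*t+z])-[190,130])*3.634+[256.3,1.3];print("mouth crop",q.min(0),q.max(0))
E
```

```text
[ 0.4558 -0.2543  0.025 ] [ 0.618  -0.1153  0.8192]
rot units [ 0.      0.0006 -0.0014] rows>= 0.03749545665344127 | shift(after turn) [ 0.01   -0.0112 -0.01  ] rows>= 0.04328713926450909 | shift now-frame [ 0.01   -0.0112 -0.0101]
mouth crop [424.8906 114.8188] [501.8658 161.402 ]
mouth crop [424.6508 109.8841] [501.8183 156.3987]
```

View pics/hd.png

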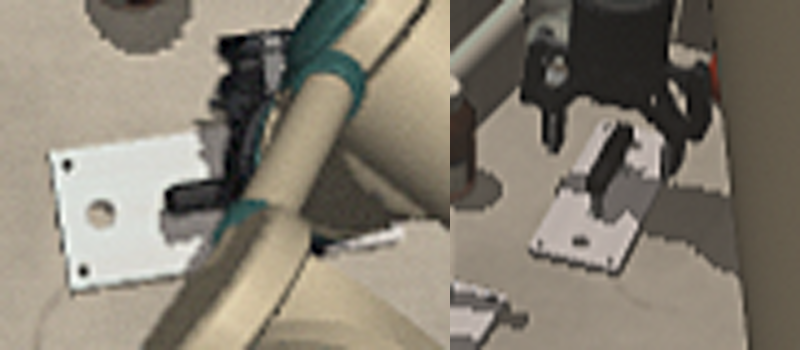

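The seen mouth ellipse (rows 114–162) matches z = 0.180, so the beaker is fully nested. The fingers straddle the bar in the last view (about (555,120) and (680,150), bar between them). Closing.

Call:
arm_command --series "0.01 -0.005 -0.005 0 0 0 0.6;0 0 0 0 0 0 0.2;0 0 0 0 0 0 -0.2;0 0 0 0 0 0 -0.5;0 0 0 0 0 0 -0.9;0 0 0 0 0 0 -1;0 0 0 0 0 0 -1;0 0 0 0 0 0 -1;0 0 0 0 0 0 -1;0 0 0 0 0 0 -1" --squeeze 80

```text
clock: 16.78
position: [0.455, -0.2538, 0.0239]
ee_rot: [0.54, 0.459, 0.537, -0.458]
contact_force: [-0.5, -0.1, 2.0]
width: 0.0146
```

Call:
arm_command --series "0 0 0 0 0 0 -1;0 0 0 0 0 0 -1;-0.02 0 0 0 0 0 -1;-0.05 0 0 0 0 0 -1;-0.1 0 0 0 0 0 -1;-0.1 0 0 0 0 0 -1;0 0 0 0 0 0 -1"

```text
clock: 17.37
position: [0.456, -0.2546, 0.0528]
ee_rot: [0.541, 0.459, 0.536, -0.458]
contact_force: [1.2, -0.2, -1.7]
width: 0.0147
```

```bash
python3 - <<'E'
from h import *
s,p,r=st();print(p,s["contact_force"],s["moment"],s["width"])
plan(np.array([.499,-.0075,.28]),frame(dn,xc))
E
```

```text
[ 0.456  -0.2546  0.0528] [ 1.2043 -0.1605 -1.6659] [-0.0264 -0.0439  0.0138] 0.014717725221771439
rot units [ 0.0144  0.0013 -0.0021] rows>= 0.36714774605445694 | shift(after turn) [-2.2715  0.7105 -2.405 ] rows>= 8.114057567133374 | shift now-frame [-2.2764  0.8332 -2.3606]
```

Call:
arm_command --series "-0.25 0 0 0 0 0 -1;-0.3 0 0 0 0 0 -1;-0.3 0 0 0 0 0 -1;-0.3 0 0 0 0 0 -1;-0.3 0 0 0 0 0 -1;-0.3 0 0 0 0 0 -1;-0.3 0 0 0 0 0 -1;-0.2 0 0 0 0 0 -1;0 0 0 0.0144 0 0 -1;0 0 0 0 0 0 -1"

```text
clock: 18.2
position: [0.4543, -0.2538, 0.2776]
ee_rot: [0.53, 0.471, 0.525, -0.47]
contact_force: [-0.6, 0.4, -2.2]
width: 0.0148
```

Call:
arm_command --series "0 0.07 -0.24 0 0 0 -1;0 0.07 -0.24 0 0 0 -1;0 0.07 -0.24 0 0 0 -1;0 0.07 -0.24 0 0 0 -1;0 0.07 -0.24 0 0 0 -1;0 0.07 -0.24 0 0 0 -1;0 0.07 -0.24 0 0 0 -1;0 0.07 -0.24 0 0 0 -1;0 0.07 -0.24 0 0 0 -1;0 0.07 -0.24 0 0 0 -1;0 0 0 0 0 0 -1;0 0 0 0 0 0 -1"

```text
clock: 19.2
position: [0.4952, -0.006, 0.2746]
ee_rot: [0.529, 0.47, 0.528, -0.469]
contact_force: [-0.2, -0.8, -2.2]
width: 0.0143
```

```bash
python3 - <<'E'
from h import *
from rig import get_image
s,p,r=st();print(p,s["contact_force"],s["moment"],s["width"])
plan(np.array([.499,-.0075,.25]),frame(dn,xc))
t=get_image("top");c=get_image("scene");np.save("pics/t.npy",t);np.save("pics/c.npy",c)
A=cv2.resize(t[140:230,205:315],(440,360),interpolation=2);B=cv2.resize(c[110:200,195:285],(360,360),interpolation=2)
cv2.imwrite("pics/abv.png",np.hstack([A,B])[:,:,::-1])
E
```

```text
[ 0.4952 -0.006   0.2746] [-0.2337 -0.7798 -2.156 ] [ 0.0061 -0.0065  0.0641] 0.014275873586455505
rot units [ 0.0011  0.0003 -0.0005] rows>= 0.02994461012534325 | shift(after turn) [0.2463 0.0364 0.0198] rows>= 0.5990111121987689 | shift now-frame [0.2464 0.036  0.0197]
```

View pics/abv.png

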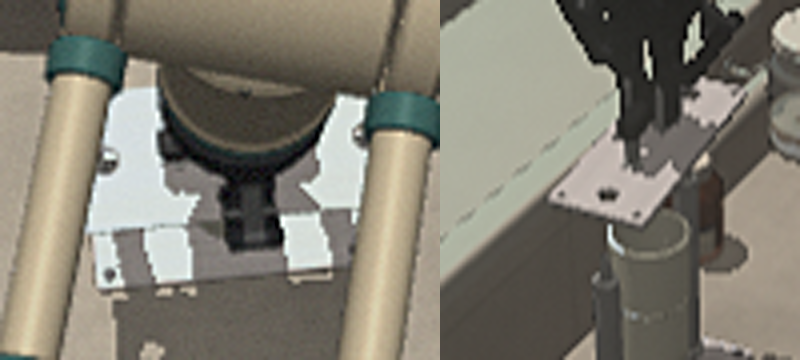

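The top view shows the plate holes at crop (109,159) and (361,135), and the scene view shows the near hole at (608,195). I'll turn those into positions relative to the TCP.

```bash
python3 - <<'E'
from h import *
s,p,r=st()
t4=lambda u,v:((u+.5)/4-.5+205,(v+.5)/4-.5+140)
s4=lambda u,v:((u-440+.5)/4-.5+195,(v+.5)/4-.5+110)
z=p[2]-.015
L=plane("top",t4(109,159),z);Rr=plane("top",t4(361,135),z);print(L,Rr,(L+Rr)/2-p,np.linalg.norm(L-Rr),np.arctan2(Rr[0]-L[0],L[1]-Rr[1]))
print(tri(t4(109,159),s4(608,195)),plane("scene",s4(608,195),z))
print("pred L/R from tcp"); 
M=r.as_matrix()
for sg in(-1,1): print(p+sg*.068*M[:,2])
# spigot tips via text height on top view
for q in((319,122),(503,103)): print("tip",plane("top",zt(*q),.206))
print("yaw tool",np.arctan2(M[1,1],M[0,1]))
E
```

```text
[0.4866 0.0586 0.2599] [ 0.5019 -0.0704  0.2599] [-0.0011  0.0015 -0.015 ] 0.12985030526160352 0.11809713039948394
(array([0.4872, 0.0588, 0.2581]), np.float64(0.0007593271373577684)) [0.4861 0.061  0.2599]
pred L/R from tcp
[0.4875 0.0601 0.2748]
[ 0.5031 -0.075   0.275 ]
tip [0.4916 0.0599 0.206 ]
tip [ 0.5086 -0.0746  0.206 ]
yaw tool 0.11556791924111923
```

Call:
arm_command --series "0 0.041 0.017 -0.0014 0 0 -1;0.1 0 0 0 0 0 -1;0.1 0 0 0 0 0 -1;0.1 0 0 0 0 0 -1;0.08 0 0 0 0 0 -1;0.03 0 0 0 0 0 -1;0 0 0 0 0 0 -1;0 0 0 0 0 0 -1"

```text
clock: 19.97
position: [0.5003, -0.0083, 0.2344]
ee_rot: [0.53, 0.47, 0.528, -0.469]
contact_force: [-0.1, 0.3, -1.7]
width: 0.0149
```

```bash
python3 - <<'E'
from h import *
from rig import get_image
for i in range(3):
    s,p,r=st();print(p,s["contact_force"],s["moment"]);get_image("top")
az=.12;plan(np.array([.4995,-.0072,.232]),frame(dn,np.array([np.cos(az),np.sin(az),0])))
E
```

```text
[ 0.5003 -0.0083  0.2344] [-0.1287  0.2819 -1.6773] [ 0.0226  0.0218 -0.0013]
[ 0.5006 -0.0083  0.2348] [ 0.9806 -0.784  -1.8343] [0.0427 0.007  0.0187]
[ 0.5007 -0.0083  0.2351] [-0.0707 -0.185  -2.145 ] [-0.044  -0.0403  0.0473]
rot units [-0.0002  0.0005 -0.0016] rows>= 0.04190431981486922 | shift(after turn) [ 0.0317 -0.0108 -0.0124] rows>= 0.08563571319821309 | shift now-frame [ 0.0316 -0.011  -0.0125]
```

Call:
arm_command --series "0.03 -0.008 -0.01 0 0 -0.0014 -1;0.04 0 0 0 0 0 -1;0.04 0 0 0 0 0 -1;0.03 0 0 0 0 0 -1;0 0 0 0 0 0 -1;0 0 0 0 0 0 -1"

```text
clock: 20.62
position: [0.4992, -0.0074, 0.2203]
ee_rot: [0.529, 0.469, 0.529, -0.47]
contact_force: [0.4, 0.3, -1.7]
width: 0.0146
```

```bash
python3 - <<'E'
from h import *
from rig import get_image
s,p,r=st();print(p,s["contact_force"],s["moment"])
az=.12;plan(np.array([.4995,-.0072,.221]),frame(dn,np.array([np.cos(az),np.sin(az),0])))
t=get_image("top");c=get_image("scene")
A=cv2.resize(t[150:220,215:315],(400,280),interpolation=2);B=cv2.resize(c[110:180,210:280],(390,390),interpolation=2)
A=cv2.copyMakeBorder(A,0,110,0,0,0);cv2.imwrite("pics/in.png",np.hstack([A,B])[:,:,::-1])
E
```

```text
[ 0.4992 -0.0074  0.2203] [ 0.3568  0.3173 -1.6766] [ 0.0089  0.0161 -0.0182]
rot units [-0.0002  0.0003  0.0005] rows>= 0.015564159159603939 | shift(after turn) [-0.0074  0.0035 -0.0014] rows>= 0.019967924759830183 | shift now-frame [-0.0074  0.0035 -0.0014]
```

No contact force yet, with the underside about 6 mm past the tips, so I'll carry on slowly.

Call:
arm_command --series "0.025 0 0 0 0 0 -1;0.025 0 0 0 0 0 -1;0.025 0 0 0 0 0 -1;0 0 0 0 0 0 -1"

```text
clock: 21.05
position: [0.499, -0.0073, 0.2124]
ee_rot: [0.529, 0.469, 0.529, -0.47]
contact_force: [-0.8, -0.3, -2.2]
width: 0.015
```

Call:
arm_command --series "0.02 0 0 0 0 0 -1;0.02 0 0 0 0 0 -1;0.02 0 0 0 0 0 -1;0 0 0 0 0 0 -1"

```text
clock: 21.38
position: [0.4991, -0.0074, 0.2066]
ee_rot: [0.529, 0.469, 0.529, -0.47]
contact_force: [0.0, -0.1, -2.1]
width: 0.0146
```

Call:
arm_command --series "0.015 0 0 0 0 0 -1;0.01 0 0 0 0 0 -1;0 0 0 0 0 0 -1;0 0 0 0 0 0 -1"

```text
clock: 21.72
position: [0.4995, -0.0074, 0.2051]
ee_rot: [0.529, 0.469, 0.529, -0.47]
contact_force: [-1.1, -0.3, 2.5]
width: 0.0145
```

Call:
arm_command --series "0.015 0 0 0 0 0 -1;0 0 0 0 0 0 -1;0 0 0 0 0 0 -1"

```text
clock: 21.97
position: [0.4995, -0.0074, 0.205]
ee_rot: [0.53, 0.469, 0.528, -0.469]
contact_force: [-2.6, 0.9, 10.1]
width: 0.0148
```

```bash
python3 - <<'E'
from h import *
s,p,r=st();print(p,r.as_matrix()[:,0],s["contact_force"],s["moment"])
E
```

```text
[ 0.4995 -0.0074  0.205 ] [ 0.0011 -0.0016 -1.    ] [-2.5727  0.8919 10.0535] [ 0.0733  0.6062 -0.0289]
```

Call:
arm_command --series "-0.015 0 0 0 0 0 -1;0 0 0 0 0 0 -0.6;0 0 0 0 0 0 -0.4;0 0 0 0 0 0 0;0 0 0 0 0 0 0.4;0 0 0 0 0 0 0.4;0 0 0 0 0 0 0.4;-0.05 0 0 0 0 0 0.4;-0.1 0 0 0 0 0 0.4;-0.2 0 0 0 0 0 0.4;-0.2 0 0 0 0 0 0.4;-0.2 0 0 0 0 0 0.4"

```text
clock: 22.97
position: [0.4995, -0.0073, 0.2814]
ee_rot: [0.529, 0.469, 0.529, -0.47]
contact_force: [0.5, -0.1, 0.0]
width: 0.0596
```

Call:
arm_command --series "-0.2 0 0 0 0 0 0.4;-0.2 0 0 0 0 0 0.4;0 -0.2 0.3 0 0 0 0.4;0 -0.2 0.3 0 0 0 0.4;0 -0.2 0.3 0 0 0 0.4;0 -0.2 0.3 0 0 0 0.4;0 -0.2 0.3 0 0 0 0.4;0 -0.2 0.3 0 0 0 0.4;0 -0.2 0.3 0 0 0 0.4;0 -0.2 0.3 0 0 0 0.4;0 0 0 0 0 0 0.4;0 0 0 0 0 0 0.4"

```text
clock: 23.97
position: [0.3685, -0.2662, 0.3208]
ee_rot: [0.528, 0.47, 0.527, -0.471]
contact_force: [-0.1, 0.1, 0.2]
width: 0.0595
```

```bash
python3 - <<'E'
from h import *
from rig import get_image
s,p,r=st();print(p,s["contact_force"])
t=get_image("top");c=get_image("scene")
A=cv2.resize(t[150:220,215:315],(400,280),interpolation=2);B=cv2.resize(c[125:235,195:295],(400,440),interpolation=2)
A=cv2.copyMakeBorder(A,0,160,0,0,0);cv2.imwrite("pics/end.png",np.hstack([A,B])[:,:,::-1])
# predicted plate corners, underside at .184 -> top .190
for az in(.12,):
  X=np.array([np.cos(az),np.sin(az),0]);Y=np.array([-np.sin(az),np.cos(az),0]);o=np.array([.4998,-.0076,.19])
  for z in(.19,.195):
    o[2]=z;P=[o+i*.036*X+j*.09*Y for i,j in((1,1),(1,-1),(-1,-1),(-1,1))]
    print(z,"top",(proj("top",P)-[215,150])*4+1.5,"scene",(proj("scene",P)-[195,125])*4+[401.5,1.5])
E
```

```text
[ 0.3685 -0.2662  0.3208] [-0.1193  0.0562  0.2431]
0.19 top [[ 26.1791  68.9707]
 [349.3876  37.89  ]
 [364.1733 165.8158]
 [ 38.0525 197.9462]] scene [[505.9087 217.8783]
 [615.0796  84.1092]
 [701.1898 105.5551]
 [598.9042 244.1567]]
0.195 top [[ 25.6048  67.3331]
 [350.3996  36.1113]
 [365.2711 164.6521]
 [ 37.5296 196.9359]] scene [[505.4726 212.2767]
 [614.9428  78.7118]
 [701.2587 100.1147]
 [598.7075 238.5165]]
```

View pics/end.png

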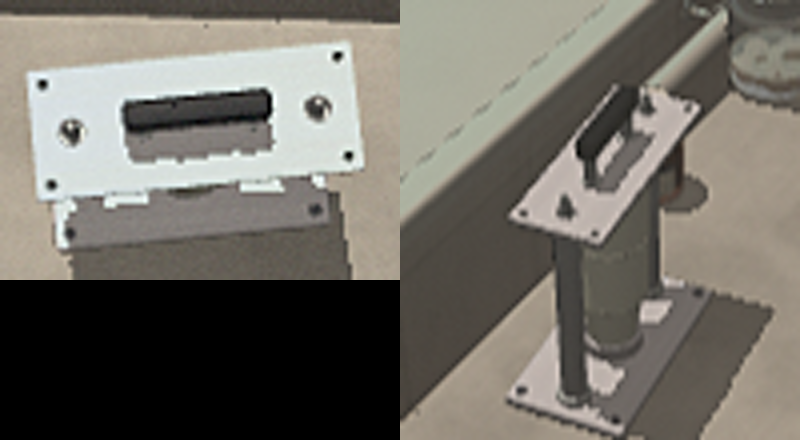

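The final picture shows the plate level, with both spigots up through its holes at top crop (72,131) and (318,107). In the scene view its corners are at (508,218), (700,103) and (598,243), which matches the predicted home position of (506,218), (701,106) and (599,244). The beakers stand upright below it, so I'm handing in.

```bash
python3 -c "
from rig import ticket;print(ticket.sign_off())"
```

```text
the job is handed in; nothing more can be done
None
```

The job is done and handed in at about 24 s of the 58 s allowed. The loose beaker is nested in the carrier's beaker and the cover plate is home on both posts.

- **Beaker:** I pulled it out along its axis, stood it upright and lowered it until it made firm contact at about 18 N. I eased off before letting go. It hung about 3 mm off-axis at the foot in the grip, but settled straight once released. Afterwards its mouth matched a height of 180 mm in the scene view, with the seam level.
- **Plate:** I lifted it by the handle and lowered it level. It met no force until the expected home height (TCP 0.205 m), then pressed firmly at about 10 N. In the final pictures both spigots stand through the holes. The plate corners match the predicted home position within about 1 image pixel, and the carrier's beaker is upright.
- **Disagreement:** The first two-view measurement put the loose beaker's mouth about 4 mm lower than the text implies. I used a value in between, and the grasp worked. No check failed.

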